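# Close the sparkling sample bottle with the squeeze clamp

### The arm

A 6-joint arm with a two-finger parallel gripper is mounted at the origin on the work surface. World frame = base frame: x ahead of the robot, y to its left, z up, the work surface at z = 0. Lengths are in m, angles in rad, forces in N, time in s.
With the tool pointing down it reaches from about 0.375 to 0.975 m from the base axis. Payload 3.8 kg.
Tool frame: the origin (TCP) lies midway between the tips of the shut fingers; the grasp point (between the pads) lies 19 mm behind it (env.grip_depth is the distance from the TCP to the grasp point, in m); z points along the fingers, y is the line along which they close (so a half turn about z gives the same grasp; the last joint's range is limited). The gripper opens to 85 mm and grips with 20 to 120 N. Pads are 22 mm wide; open, the fingers measure 114 mm over their backs; the gripper's body (76 mm by 85 mm) begins 54 mm behind the grasp point. The pads swing forward as they close: fully open they stand 13 mm farther back than shut.
Start: joints at [-1.337, 0.264, 1.604, -0, 1.274, -0.037], TCP at [0.181, -0.65, 0.231] pointing down, gripper open.
Joint ranges: [-2.63, 2.63], [-0.94, 2.18], [0.31, 2.57], [-1.31, 4.45], [0, 2.66], [-2.55, 2.55]. Speed limits (rad/s): [2.57, 2.57, 3.14, 3.14, 3.14, 3.14].

### API

Orientations are given as a unit quaternion [x, y, z, w].
In Python, from bench import env gives the robot as it stands. Calls block until the motion is done:
- env.move_ptp(position, orientation): joint-space move of the TCP to a pose.
- env.servo_line(position, frame=None, rate=0.15, guard=None): straight line of the TCP; frame=None keeps the orientation; rate is the mean speed in m/s. With guard (N) it stops when the force on the tool has changed by that much, and returns True; else False.
- env.goto_joints(angles): joint-space move.
- env.set_gripper(opening, squeeze=None): opening from 0.0 (shut) to 1.0 (fully open); squeeze is the grip in N (None keeps the last); returns when the fingers have stopped.
- env.pause(seconds).
- env.inverse_kinematics(position, orientation): joint angles nearest the present ones, or None.
- env.snapshot(name): name is "side" or "top" or "wrist"; returns a dict with "pixels" (400x640x3 uint8, blue, green, red), "mtx" (3x3 intrinsics, pixels), "R" (3x3) and "t" (3): a world point X has camera coordinates R X + t. Camera axes: x right, y down, z forward; pixel columns grow to the right and rows downward; lengths in m; the calibration is good to about 2 mm. The wrist camera is an equidistant fisheye: a pixel r from the principal point sees the ray r / f radians off the axis. A picture is of the moment at which its call begins. There is no depth.
A pose or a line that the arm cannot do raises env.IKError and nothing moves.
- env.finish_job(): hands the job in; it is judged then, once.
Trained networks look in the newest picture that a camera, given by its name, has taken for a name from the list of things; names that differ only in an ending like _2 or _b are one class to them, and where a whole thing is asked for, a point or a joint stands for the part that bears it (a point fixed in the world has none). Each returns a list of dicts, best first, with "conf" (0 to 1); they miss things now and then, are a little off and sometimes report something else, mostly with a low value. They report only what shows in the picture. A call takes as long as a camera call. They do not tell look-alikes from the thing itself.
- env.outline_of(camera, name): "region" (400x640 bool, what is visible of it) and "at" ([row, column] as shares, 0 to 1, of the picture: columns of its width, rows of its height, amid what is visible of it).
- env.place_of(camera, name): "at" ([row, column] as shares, 0 to 1, of the picture: columns of its width, rows of its height: a listed point, or the origin of a listed thing).
Readings, each from a call of its own:
- env.current_clock(): time.
- env.current_joint_pos(): joint angles.
- env.current_qvel(): joint speeds.
- env.current_joint_efforts(): joint torques, N m.
- env.current_ee_pos(): TCP position.
- env.current_tcp_rot(): TCP orientation.
- env.current_wrist_force(): force on the tool from outside, world axes, zero at the start.
- env.current_ft_torque(): the same for the moment, N m.
- env.current_opening(): opening from 0.0 (shut) to 1.0 (fully open).
- env.current_gripper_force(): force on a finger pad.
Only numpy, scipy, OpenCV 4.12 (cv2) and the standard library are available. Lean on these libraries where they do the work, as an engineer would, in place of code of your own. Each camera call takes 0.05 s, during which the arm holds its last target. There are 200 camera calls.

### The job

Close the green sample bottle on the blue stand with the orange-handled squeeze clamp, which works like self-closing tweezers: squeeze its handles and lift it open off its rest, press it gently straight down on the bottle mouth until its sprung rubber seal has given enough for the hooks to pass below the glass collar, then let go so that the hooks spring in under the collar. Leave the clamp upright on the bottle with the seal held down; do not press so hard that the seal goes solid, do not shove the glass, and leave the other glassware where it is.

Things in the scene. Friction and masses are not known exactly. Their poses are not given: they have to be found in the camera images.
- clamp_grip (a point): Loose steel squeeze clamp, orange handles, about 0.12 kg. Point on its centre line, half-way up the handles: pinch here along y; z points up. Handles are 20 mm wide along x, 42 mm tall; over their outer faces 49 mm here (57 mm at the top, 20 mm higher) when shut on a 26 mm round. At 33 mm they meet a stop, parallel, jaws fully open: about 12 N each, pinch with 20 to 30 N. Crossbar 29 mm lower.
- clamp_hooks (a point): Point on the clamp's centre line, fixed to its crossbar, level with the upper faces of the hooks, 68.5 mm below clamp_grip. The seal's face is 6.5 mm above it when free; the arms' feet 9.5 mm below it. Open, the hook tips stand 21 mm either side along y; shut on the neck 13 mm, arms to 24 mm. The V-shaped hooks suit a round neck at any yaw. At the start the clamp stands on its rest.
- jaw (a joint): Opening angle of the clamp's jaws (rad): 0 when shut on a 26 mm round (bottle neck or rest post), -0.06 when shut on nothing, about 0.12 when stuck on the wide collar, 0.24 when fully squeezed open. A spring shuts it. Both jaws move together.
- seal (a joint): Travel (m) of the sprung rubber seal, a 29 mm disc on the clamp's centre line facing down: 0 free, 0.010 pushed solid. It gives from 3 N, 1 N more per mm, so is solid at 13 N. The hooks pass below the collar from about 4.5 mm (7.5 N); let go at 5 to 8 mm (8 to 11 N). Hooked, it stays at 3 to 5 mm.
- jack: Fixed blue column stand, base 110 x 110 mm, holding the green glass bottle fast and upright. Origin on the table, on the bottle's axis. Bottle: body 56 mm, neck 26 mm in diameter and 26 mm long, at the top a collar 34 mm in diameter, 10 mm thick, its flat top being the mouth. The column is locked at an unknown height: mouth 170 to 194 mm above the table, to be found by touch. The glass bears 20 N of pressing.
- rest: Fixed wooden rest of the clamp, 90 x 100 mm, 20 mm high, with a black post 26 mm in diameter and 12 mm high; origin on the table under the post's axis. The clamp's feet stand on the wood and its hooks grip the post at the start: squeeze before lifting.
- cylinder: Bystander: clear measuring cylinder, 160 mm tall on a foot of 68 mm diameter; origin at its underside. Leave alone.
- beaker: Bystander: clear beaker, 85 mm tall, 72 mm diameter; origin at its underside. Leave alone.
- sample: Bystander: amber sample bottle, 100 mm tall, 48 mm diameter; origin at its underside. Leave alone.
Not all that is in view belongs to the job. There is more than one size of the part that bears clamp_grip; the job needs the smaller. There is more than one size of the jack; the one meant has the size given above.

How it is judged:
On the way, in this order (a step that is already met when the one before it is completed fails the run):
1. the clamp has been lifted off its rest (by 30 mm or more) with its jaws squeezed open (value of joint jaw above 0.15 rad and height (world z) of clamp_grip above 0.128 m), for 0.2 s.
2. the open clamp is over the bottle, its seal pressed at least 2.5 mm (value of joint jaw above 0.12 rad and horizontal distance between clamp_grip and jack below 0.008 m and value of joint seal above 0.0025 m), for 0.1 s.
At the end, for the whole second after the job is handed in: The clamp sits upright (within 0.12 rad) and centred (grip point within 8 mm) on the bottle, at rest, jaws shut on the neck under the collar (jaw angle -0.04 to 0.05), seal held down by 2 to 6.5 mm; each bystander is upright and within 15 mm of its start (value of joint jaw between -0.04 and 0.05 rad and value of joint seal between 0.002 and 0.0065 m and horizontal distance between clamp_grip and jack below 0.008 m and height (world z) of clamp_grip above 0.215 m and angle between clamp_grip's own z axis and vertical below 0.12 rad and velocity of joint seal below 0.005 m/s and distance of each of cylinder, beaker, sample from where it was at the start of the episode below 0.015 m and angle between each of cylinder, beaker, sample's own z axis and vertical below 0.1 rad); the robot touches nothing.
It fails at once if the open clamp presses on the bottle with more than 20 N, or the clamp is forced against it with more than 60 N ((value of joint jaw above 0.15 rad and contact force between clamp and jack above 20 N) or contact force between clamp and jack above 60 N).
It fails at once if the robot itself strikes the bottle or its stand with more than 15 N (contact force between any of the arm, the fingers and jack above 15 N).
It fails at once if the seal is pressed solid (9.6 mm or more) (value of joint seal above 0.0096 m).
It fails at once if the measuring cylinder, beaker or amber bottle is moved over 15 mm or tipped (distance of any of cylinder, beaker, sample from where it was at the start of the episode above 0.015 m or angle between any of cylinder, beaker, sample's own z axis and vertical above 0.2 rad).
It also fails if it takes over 48 s, if anything falls off the work surface, if the arm or the gripper's body presses on something with over 40 N, if the wrist force passes 120 N, or if a joint passes its speed limit or range.

## Working session

There is one attempt and no reset: what is moved stays moved. The work goes in short steps, each a Python script; the robot and the scene stay as the last script left them, time stands still between calls to the robot, and variables do not carry over. Pictures are saved under pics/ and viewed, at most 10 in all, crops included, and the job is handed in when it is done.

```bash
mkdir -p pics; cat > h.py <<'E'
import numpy as np, cv2
from bench import env
def snap(c,n=None):
    s=env.snapshot(c)
    if n: cv2.imwrite(f'pics/{n}.png',s['pixels'])
    return s
def ray(s,at,wrist=False):
    K=s['mtx'];u=at[1]*640;v=at[0]*400
    d=np.array([(u-K[0,2])/K[0,0],(v-K[1,2])/K[1,1],1.])
    if wrist:
        r=np.hypot(d[0],d[1]);k=np.sin(r)/r if r>1e-9 else 1
        d=np.array([d[0]*k,d[1]*k,np.cos(r)])
    R=s['R'];return -R.T@s['t'],R.T@d/np.linalg.norm(d)
def onz(s,at,z,wrist=False):
    o,d=ray(s,at,wrist);return o+d*(z-o[2])/d[2]
def tri(rs):
    A=0;b=0
    for o,d in rs:
        P=np.eye(3)-np.outer(d,d);A=A+P;b=b+P@o
    p=np.linalg.solve(A,b);return p,[np.linalg.norm((np.eye(3)-np.outer(d,d))@(p-o)) for o,d in rs]
E
cat > a.py <<'E'
from h import *
np.set_printoptions(precision=3,suppress=True)
S={c:snap(c,c+'0') for c in('side','top','wrist')}
cv2.imwrite('pics/both.png',cv2.resize(np.vstack([S['side']['pixels'],S['top']['pixels']]),(480,600)))
for n in('clamp_grip','clamp_hooks','jack','rest','cylinder','beaker','sample'):
    for c in S:
        for r in env.place_of(c,n):
            z={'clamp_grip':.098,'clamp_hooks':.0295}.get(n,0)
            print(n,c,round(r['conf'],2),np.array(r['at'])*[400,640],onz(S[c],r['at'],z,c=='wrist'))
print(env.current_clock(),env.grip_depth,env.current_tcp_rot())
E
python3 a.py
```

```text
clamp_grip side 0.87 [297.8   316.288] [0.508 0.238 0.098]
clamp_grip side 0.62 [235.    317.824] [0.543 0.102 0.098]
clamp_grip top 0.83 [212.68  276.992] [0.548 0.094 0.098]
clamp_grip top 0.66 [231.8   213.312] [0.504 0.236 0.098]
clamp_hooks side 0.97 [318.6   315.328] [0.509 0.242 0.029]
clamp_hooks side 0.71 [260.32  314.368] [0.547 0.116 0.029]
clamp_hooks top 0.77 [231.48  219.712] [0.511 0.24  0.029]
clamp_hooks top 0.59 [219.    279.424] [0.542 0.095 0.029]
jack side 0.96 [164.6  351.68] [ 0.541 -0.242  0.   ]
jack side 0.72 [301.52  314.176] [0.526 0.192 0.   ]
jack side 0.64 [193.8   420.288] [ 0.348 -0.176  0.   ]
jack top 0.78 [218.2   415.808] [ 0.548 -0.248  0.   ]
jack top 0.76 [302.    387.008] [ 0.341 -0.169  0.   ]
jack top 0.56 [155.08  384.704] [ 0.714 -0.174  0.   ]
jack wrist 0.75 [10.4   58.496] [ 0.339 -0.171  0.   ]
rest side 0.87 [323.    315.776] [0.51  0.236 0.   ]
rest side 0.57 [219.88 249.28] [0.736 0.023 0.   ]
rest top 0.82 [232.6   222.016] [0.51  0.242 0.   ]
cylinder side 0.97 [290.88  208.384] [0.742 0.227 0.   ]
cylinder top 0.75 [143.6  232.32] [0.744 0.225 0.   ]
beaker side 0.56 [170.   279.68] [ 0.726 -0.168  0.   ]
beaker side 0.21 [163.8  352.32] [ 0.54  -0.246  0.   ]
beaker top 0.77 [154.    384.384] [ 0.717 -0.173  0.   ]
sample side 0.7 [225.48 251.2 ] [0.725 0.038 0.   ]
sample top 0.97 [148.2   305.792] [0.732 0.032 0.   ]
1.2 0.0187 [ 0.991  0.135  0.    -0.   ]
```

View pics/side0.png

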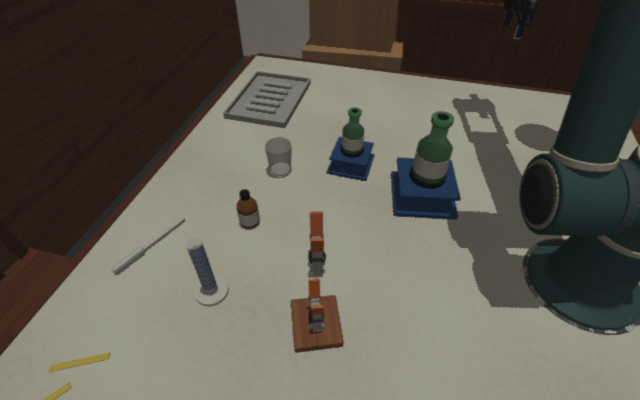

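View pics/top0.png

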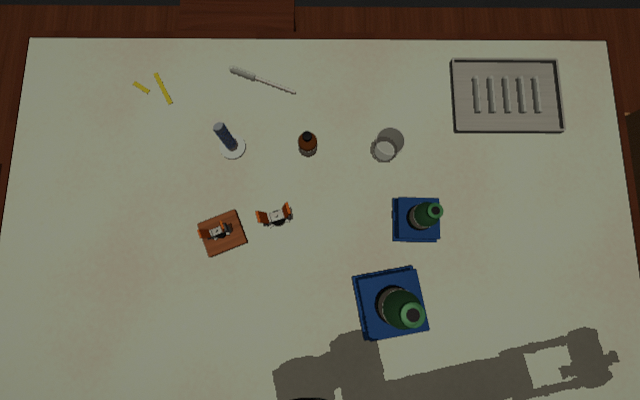

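Side view: the clamps are at (316,305) on the wooden rest and at (316,240), loose and larger. The blue stands are at (351,155), small, and (425,190), large. In the top view the small stand's base is about 48 px wide, which is about 0.11 m, and the large one about 70 px. I choose the clamp on the rest and the small stand, and check the clamp from close up.

```bash
cat > b.py <<'E'
from h import *
np.set_printoptions(precision=4,suppress=True)
def q(y): return [np.cos(y/2),np.sin(y/2),0,0]
S={c:env.snapshot(c) for c in('side','top')}
f=lambda c,u,v:ray(S[c],[v/400,u/640])
print('big mouth',tri([f('side',441,120),f('top',412,314)]))
print('small mouth',tri([f('side',354.5,112),f('top',435,211)]))
env.move_ptp([.45,.225,.25],q(.24))
s=snap('wrist','w1')
for n in('clamp_grip','clamp_hooks','rest'):
    for r in env.place_of('wrist',n):
        z={'clamp_grip':.098,'clamp_hooks':.0295}.get(n,0)
        print(n,round(r['conf'],2),np.array(r['at'])*[400,640],onz(s,r['at'],z,True))
print(env.current_clock(),env.current_joint_pos())
E
python3 b.py
```

```text
big mouth (array([ 0.344 , -0.1709,  0.227 ]), [np.float64(0.0010815969789275894), np.float64(0.0010815969789275317)])
small mouth (array([ 0.5434, -0.2428,  0.1681]), [np.float64(0.000997314770324368), np.float64(0.0009973147703243512)])
clamp_grip 0.95 [120.92 316.8 ] [0.5114 0.2421 0.098 ]
clamp_grip 0.73 [126.6   463.232] [0.5463 0.0984 0.098 ]
clamp_hooks 0.96 [119.2   318.208] [0.5122 0.2414 0.0295]
clamp_hooks 0.89 [122.6   431.616] [0.5446 0.1082 0.0295]
rest 0.85 [122.8   319.488] [0.5077 0.2388 0.    ]
4.7 [ 0.4133 -0.0766  1.9399 -0.      1.2783  1.7449]
```

View pics/w1.png

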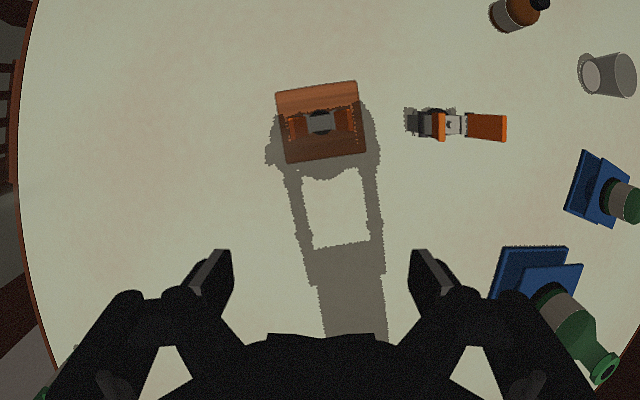

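The wrist view shows the clamp on its rest at (318,121) and the larger loose one at (455,125). The rest looks turned about 8° relative to the tool. I'll view one close crop for choice and yaw.

```bash
python3 - <<'E'
import cv2
a=cv2.imread('pics/w1.png')[70:175,260:520]
cv2.imwrite('pics/c1.png',cv2.resize(a,None,fx=3,fy=3,interpolation=cv2.INTER_CUBIC))
E
```

```text
(no output)
```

View pics/c1.png

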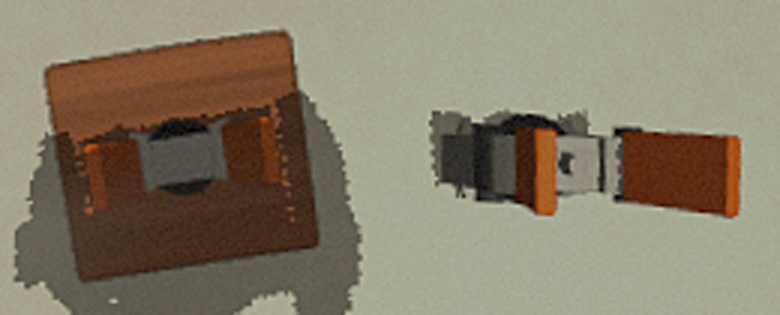

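```bash
cat > c.py <<'E'
from h import *
np.set_printoptions(precision=4,suppress=True)
def q(y): return [np.cos(y/2),np.sin(y/2),0,0]
s=env.snapshot('wrist')
A=onz(s,[(70+178/3)/400,(260+93/3)/640],.118,True);B=onz(s,[(70+150/3)/400,(260+272/3)/640],.118,True)
d=B-A;Y=np.arctan2(d[0],-d[1]);print('span',np.linalg.norm(d),'yaw',Y,'mid',(A+B)/2)
env.set_gripper(.95)
env.move_ptp([.46,.215,.20],q(Y))
s=snap('wrist','w2')
L=[]
for n,z in(('clamp_grip',.098),('clamp_hooks',.0295)):
    for r in env.place_of('wrist',n):
        print(n,round(r['conf'],2),np.array(r['at'])*[400,640],onz(s,r['at'],z,True))
a=s['pixels'][100:250,230:430];cv2.imwrite('pics/c2.png',cv2.resize(a,None,fx=3,fy=3,interpolation=cv2.INTER_CUBIC))
print(env.current_clock())
E
python3 c.py
```

```text
span 0.053131175056267396 yaw 0.3952317839301481 mid [0.5095 0.2381 0.118 ]
clamp_grip 0.58 [158.6  484.48] [0.5482 0.0964 0.098 ]
clamp_grip 0.57 [128.2   317.312] [0.5119 0.2384 0.098 ]
clamp_hooks 0.78 [128.6   316.096] [0.5077 0.2387 0.0295]
clamp_hooks 0.56 [145.2  442.88] [0.546  0.1097 0.0295]
5.45
```

View pics/w2.png

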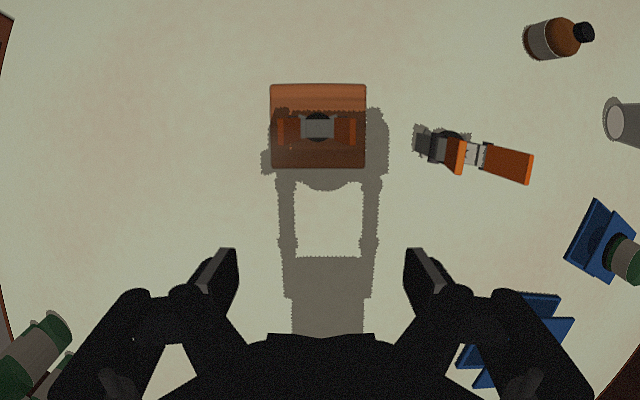

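The clamp is square to the tool at (317,128) and the fingers are clear of everything. Next: descend, squeeze, lift and check.

```bash
cat > d.py <<'E'
from h import *
np.set_printoptions(precision=4,suppress=True)
def q(y): return [np.cos(y/2),np.sin(y/2),0,0]
Y=.395;x,y=.5105,.2395
env.move_ptp([x,y,.16],q(Y))
print('guard',env.servo_line([x,y,.076],rate=.08,guard=6),env.current_ee_pos(),env.current_wrist_force())
env.set_gripper(0.0,25)
print('op',env.current_opening(),env.current_gripper_force(),env.current_wrist_force())
if env.current_opening()>.25:
    env.servo_line([x,y,.285],rate=.12)
    print('op',env.current_opening(),env.current_gripper_force(),env.current_wrist_force(),env.current_ee_pos())
S={c:snap(c) for c in('side','top')}
for n in('clamp_grip','clamp_hooks'):
    for c in S:
        for r in env.place_of(c,n): print(n,c,round(r['conf'],2),np.array(r['at'])*[400,640])
cv2.imwrite('pics/c3.png',cv2.resize(S['side']['pixels'][120:380,180:440],None,fx=2.2,fy=2.2))
print(env.current_clock())
E
python3 d.py
```

```text
guard False [0.5111 0.2398 0.0767] [-0.5017  0.3329  0.1508]
op 0.36425840543882426 31.03801667690277 [ 0.4954 -1.1785  6.4202]
op 0.36398896799338826 30.99014103412628 [-0.3733 -0.8483 -1.5419] [0.5101 0.2393 0.284 ]
clamp_grip top 0.97 [213.08  275.008]
clamp_grip top 0.7 [219.8   178.688]
clamp_hooks side 0.63 [249.6   315.712]
clamp_hooks side 0.53 [262.8 315.2]
clamp_hooks top 0.79 [217.8   276.608]
clamp_hooks top 0.68 [221.4   190.272]
clamp_hooks top 0.65 [155.6   383.616]
9.725
```

View pics/c3.png

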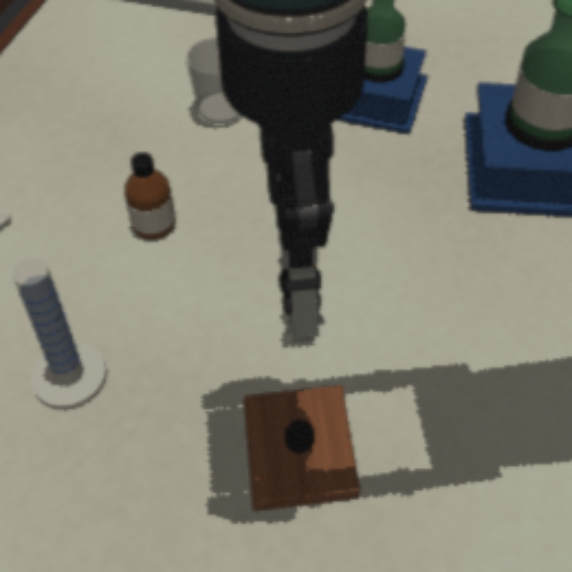

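The clamp is lifted open: gripper opening 0.364, the black post on the rest is bare at crop (299,435), and bystanders are untouched. Next I move beside the bottle and look.

```bash
cat > e.py <<'E'
from h import *
np.set_printoptions(precision=4,suppress=True)
def q(y): return [np.cos(y/2),np.sin(y/2),0,0]
Y=.395
env.move_ptp([.486,-.267,.315],q(Y))
s=snap('wrist','w3')
for r in env.place_of('wrist','jack'): print('jack',round(r['conf'],2),np.array(r['at'])*[400,640],onz(s,r['at'],0,True))
for n,z in(('clamp_grip',.336),('clamp_hooks',.268)):
    for r in env.place_of('wrist',n): print(n,round(r['conf'],2),np.array(r['at'])*[400,640],onz(s,r['at'],z,True))
print(env.current_clock(),env.current_ee_pos(),env.current_opening(),env.current_wrist_force())
E
python3 e.py
```

```text
jack 0.93 [219.2   230.912] [ 0.3462 -0.1691  0.    ]
jack 0.57 [118.8   319.808] [ 0.5446 -0.2415  0.    ]
clamp_grip 0.91 [43.    92.928] [ 0.5489 -0.1246  0.336 ]
clamp_grip 0.72 [276.28 321.28] [ 0.4866 -0.267   0.336 ]
clamp_hooks 0.83 [225.88  321.728] [ 0.4855 -0.268   0.268 ]
clamp_hooks 0.76 [ 50.6 124.8] [ 0.5485 -0.0941  0.268 ]
11.7667 [ 0.4864 -0.2662  0.3149] 0.3619301350181715 [ 0.4585  0.7531 -0.7153]
```

View pics/w3.png

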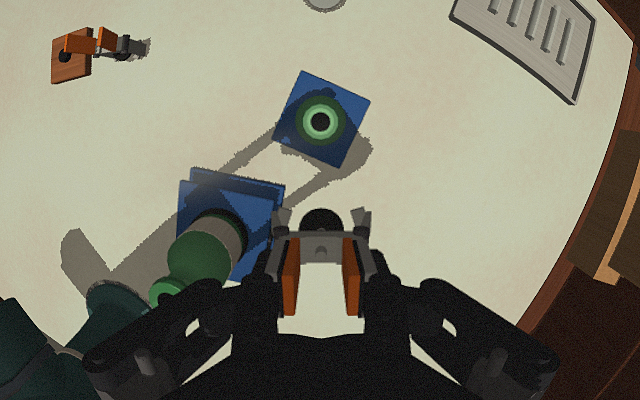

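The open clamp hangs between the pads (hooks at (321,226), centred on the tool). The target bottle mouth is at (320,121) and the big bottle's mouth at (167,293) is clear. Next I go above the target and feel downwards.

```bash
cat > f.py <<'E'
from h import *
np.set_printoptions(precision=4,suppress=True)
def q(y): return [np.cos(y/2),np.sin(y/2),0,0]
Y=.395
s=env.snapshot('wrist')
m=onz(s,[121.5/400,320/640],.175,True);print('mouth',m)
g=s['pixels'].astype(int);mask=((g[...,1]>110)&(g[...,1]>g[...,2]+35)).astype(np.uint8);mask[:,:280]=0;mask[:,360:]=0;mask[200:]=0
v,u=np.nonzero(mask);print('ring',u.min(),u.max(),v.min(),v.max(),u.size)
c=[(v.min()+v.max()+1)/800,(u.min()+u.max()+1)/1280];m2=onz(s,c,.175,True);print(m2)
t=np.median([m[:2],m2[:2],[.5434,-.2428],[.5446,-.2415]],0);t=t+[.0005,.001]  # clamp sits (-.5,-1) mm off the TCP
print('target',t)
env.move_ptp([*t,.295],q(Y))
env.servo_line([*t,.245],rate=.08)
env.pause(.3);f0=env.current_wrist_force();print(f0,env.current_ee_pos())
print(env.servo_line([*t,.209],rate=.02,guard=2.5))
print(env.current_wrist_force()-f0,env.current_ee_pos(),env.current_ft_torque(),env.current_clock())
np.savez('st.npz',t=t,f0=f0)
snap('side');S=snap('side','s4')
cv2.imwrite('pics/c4.png',cv2.resize(S['pixels'][40:200,270:430],None,fx=3.5,fy=3.5,interpolation=cv2.INTER_CUBIC))
E
python3 f.py
```

```text
mouth [ 0.5447 -0.2421  0.175 ]
ring 303 337 104 138 651
[ 0.5449 -0.2425  0.175 ]
target [ 0.5452 -0.2413]
[ 0.2557  0.8706 -1.1514] [ 0.5455 -0.2414  0.2456]
True
[ 0.0558 -2.0259  4.8338] [ 0.545  -0.2412  0.2159] [-0.0528 -0.0977 -0.0322] 14.5667
```

View pics/c4.png

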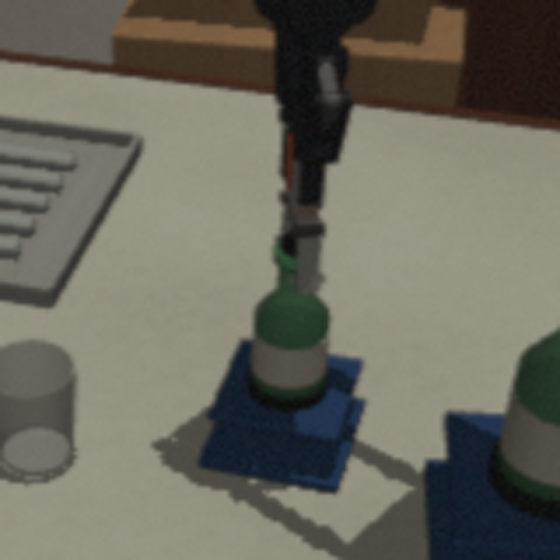

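The crop shows the clamp over the mouth at (290,245) with its arm beside the neck, so the seal is on the glass with force 4.8 N. Now I press on in small steps.

```bash
cat > g.py <<'E'
from h import *
np.set_printoptions(precision=4,suppress=True)
d=np.load('st.npz');t=d['t'];f0=d['f0']
def F():
    return np.mean([env.current_wrist_force()-f0 for _ in range(5)],0)
env.pause(.3);f=F();z=env.current_ee_pos()[2];print(f,z)
zc=z
for i in range(8):
    if f[2]>8.6: break
    zc-=.001 if f[2]<7.8 else .0006
    env.servo_line([*t,zc],rate=.01);env.pause(.2);f=F();print(f,env.current_ee_pos(),zc)
print(env.current_clock(),env.current_opening())
E
python3 g.py
```

```text
[ 1.9205 -2.7269  4.279 ] 0.2154249936836461
[-0.2841 -2.3669  5.4228] [ 0.5451 -0.2413  0.2145] 0.2144249936836461
[-1.3714 -3.061   7.2266] [ 0.5451 -0.2413  0.2136] 0.2134249936836461
[-0.0643 -1.7696  7.7188] [ 0.5451 -0.2413  0.2128] 0.2124249936836461
[-0.2978 -1.2167  7.8495] [ 0.5451 -0.2413  0.212 ] 0.2114249936836461
[-0.3852 -1.73    8.3185] [ 0.5451 -0.2413  0.2115] 0.2108249936836461
[-1.5679 -1.7597  8.4245] [ 0.5451 -0.2413  0.2111] 0.2102249936836461
[-0.8032 -1.5798  9.7032] [ 0.5451 -0.2413  0.2106] 0.20962499368364612
18.1333 0.365912879567158
```

About 9.4 N means the seal has given roughly 6.2 mm, inside the 5–8 mm window. Let go, withdraw and check.

```bash
cat > i.py <<'E'
from h import *
np.set_printoptions(precision=4,suppress=True)
d=np.load('st.npz');t=d['t'];f0=d['f0']
env.set_gripper(1.0);env.pause(.3)
print(env.current_wrist_force()-f0,env.current_opening())
print(env.servo_line([*t,.33],rate=.08,guard=8),env.current_wrist_force()-f0,env.current_ee_pos())
o=[.486,-.267,.33]
env.servo_line(o,rate=.1)
S={c:snap(c) for c in('side','top','wrist')}
for n,z in(('clamp_grip',.239),('clamp_hooks',.17)):
    R={c:[r for r in env.place_of(c,n)] for c in S}
    for c in S:
        for r in R[c]: print(n,c,round(r['conf'],2),np.array(r['at'])*[400,640],onz(S[c],r['at'],z,c=='wrist'))
f=lambda p,a,b,c,d:cv2.resize(p[a:b,c:d],(390,390),interpolation=cv2.INTER_CUBIC)
cv2.imwrite('pics/c5.png',np.hstack([f(S['side']['pixels'],60,190,290,420),f(S['wrist']['pixels'],60,190,255,385)]))
print(env.current_clock())
E
python3 i.py
```

```text
[ 0.1193 -1.0396  0.422 ] 1.0045673909033042
False [-0.7138 -1.0265  1.215 ] [ 0.5449 -0.2411  0.3292]
clamp_grip side 0.89 [ 89.    360.384] [ 0.5328 -0.2311  0.239 ]
clamp_grip side 0.82 [234.2   315.328] [0.5158 0.2122 0.239 ]
clamp_grip side 0.62 [115.52  353.728] [ 0.5253 -0.1203  0.239 ]
clamp_grip top 0.6 [209.92  449.984] [ 0.5344 -0.2479  0.239 ]
clamp_grip top 0.59 [216.4   274.624] [0.5213 0.0836 0.239 ]
clamp_grip wrist 0.87 [45.    99.008] [ 0.5467 -0.0275  0.239 ]
clamp_grip wrist 0.81 [124.52  321.792] [ 0.544  -0.2444  0.239 ]
clamp_hooks side 0.86 [260.2   316.416] [0.5149 0.2109 0.17  ]
clamp_hooks side 0.72 [116.72  356.096] [ 0.5361 -0.2208  0.17  ]
clamp_hooks top 0.73 [211.8   432.896] [ 0.5405 -0.2377  0.17  ]
clamp_hooks top 0.57 [218.32 279.68] [0.5262 0.0808 0.17  ]
clamp_hooks top 0.32 [145.6   307.584] [0.6831 0.0239 0.17  ]
clamp_hooks wrist 0.8 [121.6   320.384] [ 0.5439 -0.2432  0.17  ]
clamp_hooks wrist 0.68 [ 49.6  132.48] [ 0.5503 -0.0181  0.17  ]
clamp_hooks wrist 0.65 [123.72  321.728] [ 0.5425 -0.2452  0.17  ]
21.9083
```

View pics/c5.png

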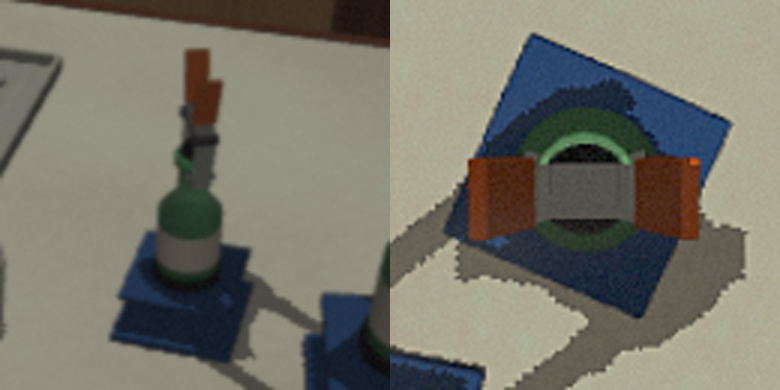

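```bash
cat > j.py <<'E'
from h import *
np.set_printoptions(precision=4,suppress=True)
S={c:snap(c) for c in('side','top','wrist')}
w=S['wrist']
g=tri([ray(S['side'],[89/400,360.4/640]),ray(S['top'],[209.9/400,450/640]),ray(w,[124.5/400,321.8/640],True)]);print('grip',g)
for z in(.255,.263):
    A,B=[onz(w,[125.7/400,u/640],z,True) for u in(281.7,357.7)]
    print('span',z,np.linalg.norm(A-B),(A+B)/2)
for n in('cylinder','beaker','sample'):
    for c in('side','top'):
        for r in env.place_of(c,n)[:1]: print(n,c,onz(S[c],r['at'],0))
E
python3 j.py
```

```text
grip (array([ 0.5381, -0.2478,  0.23  ]), [np.float64(0.0028633521857501687), np.float64(0.004113715866607586), np.float64(0.006216540552019078)])
span 0.255 0.05302300421233419 [ 0.5431 -0.2431  0.255 ]
span 0.263 0.05106812015441324 [ 0.5434 -0.243   0.263 ]
cylinder side [0.7391 0.2291 0.    ]
cylinder top [0.7508 0.2338 0.    ]
beaker side [ 0.7296 -0.1701  0.    ]
beaker top [ 0.7168 -0.1704  0.    ]
sample side [0.7322 0.0312 0.    ]
sample top [0.7336 0.0237 0.    ]
```

```bash
cat > k.py <<'E'
from h import *
from scipy.spatial.transform import Rotation as Ro
np.set_printoptions(precision=4,suppress=True)
w=snap('wrist');p=w['pixels'].astype(int)
m=(p[...,2]>95)&(p[...,2]>2*p[...,0])&(p[...,2]>1.5*p[...,1]);m[:90]=0;m[160:]=0;m[:,:260]=0;m[:,380:]=0
v,u=np.nonzero(m)
A,B=[onz(w,[np.median(v)/400,x/640],.255,True) for x in(u.min(),u.max()+1)]
print(u.min(),u.max(),np.median(v),'span',np.linalg.norm(A-B))
Y=.395;h=np.array([np.cos(Y),np.sin(Y),0])
for deg in(45,35,25):
    R=Ro.from_rotvec(np.deg2rad(-deg)*np.array([-np.sin(Y),np.cos(Y),0]))*Ro.from_quat([np.cos(Y/2),np.sin(Y/2),0,0])
    try: env.move_ptp(np.array([.545,-.242,.29])-.14*h,R.as_quat());print(deg,R.apply([0,0,1]));break
    except env.IKError: pass
s=snap('wrist','w6');cv2.imwrite('pics/c6.png',cv2.resize(s['pixels'][40:240,200:440],None,fx=3,fy=3,interpolation=cv2.INTER_CUBIC))
print(env.current_clock())
E
python3 k.py
```

```text
281 357 125.0 span 0.05373801725828682
45 [ 0.6527  0.2721 -0.7071]
23.3417
```

View pics/c6.png

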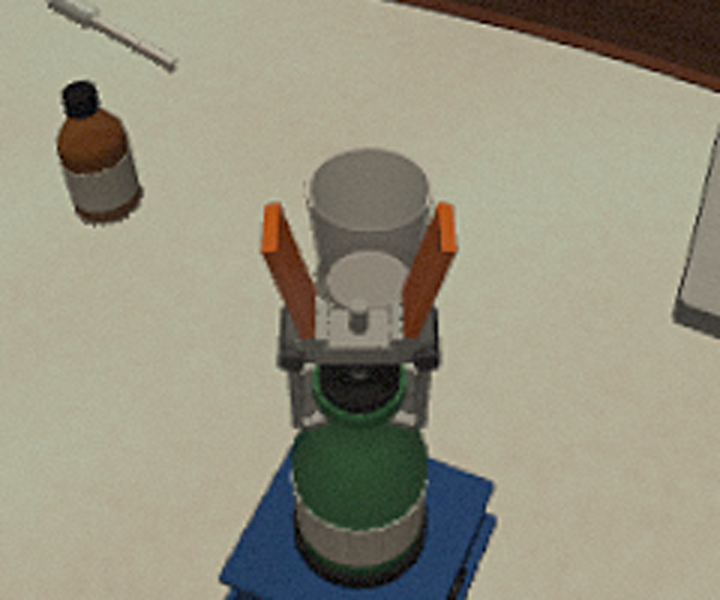

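The tilted view shows the clamp upright. Its handles are fully splayed at (270,225) and (447,225), and the arms are parallel about the collar, roughly 50 mm across, which matches shut rather than stuck (about 56 mm). The hooks are under the collar at (300,420) and (425,420), and the robot is clear.

```bash
python3 -c "
from bench import env
print(env.finish_job())"
```

```text
the job is handed in; nothing more can be done
None
```

The job is handed in at about 23 s. The clamp stands upright and centred on the green bottle, its hooks look shut under the collar in the last picture, and I saw no sign of the other glassware being moved; the judge's verdict was not shown.

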